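# Pack the open ferrules into the wash caddy

## Task

Pack the four open steel ferrules standing about on the blue mat into the wash caddy, each standing upright on the floor of the round nest made for its size (the smallest ferrule in the smallest nest, and so on up to the largest in the largest). Set each one down gently, do not drop it. The two closed, dome-topped blanking plugs look much like them but do not belong: leave those standing where they are.

Things in the scene. Friction and masses are not known exactly. Their poses are not given: they have to be found in the camera images.
- ferrule_26: smallest of four open ferrules: steel tube stub standing on its flange, open at the top, bore 8 mm. Flange 26 mm diameter, 6 mm high; tube 14 mm outside diameter, top at 44 mm. Origin: centre of the underside; z up. Under 0.35 kg. On a 2 mm blue mat, 75 to 120 mm from its neighbours' centres; small flat parts (to 12 mm high, unlisted) lie among them. Take it by the outside of the tube.
- ferrule_38: second smallest of four open ferrules: steel tube stub standing on its flange, open at the top, bore 19 mm. Flange 38 mm diameter, 6 mm high; tube 25 mm outside diameter, top at 44 mm. Origin: centre of the underside; z up. Under 0.35 kg. On a 2 mm blue mat, 75 to 120 mm from its neighbours' centres; small flat parts (to 12 mm high, unlisted) lie among them. Take it by the outside of the tube.
- ferrule_51: second largest of four open ferrules: steel tube stub standing on its flange, open at the top, bore 32 mm. Flange 51 mm diameter, 6 mm high; tube 38 mm outside diameter, top at 44 mm. Origin: centre of the underside; z up. Under 0.35 kg. On a 2 mm blue mat, 75 to 120 mm from its neighbours' centres; small flat parts (to 12 mm high, unlisted) lie among them. Take it by the outside of the tube.
- ferrule_64: largest of four open ferrules: steel tube stub standing on its flange, open at the top, bore 45 mm. Flange 64 mm diameter, 6 mm high; tube 51 mm outside diameter, top at 44 mm. Origin: centre of the underside; z up. Under 0.35 kg. On a 2 mm blue mat, 75 to 120 mm from its neighbours' centres; small flat parts (to 12 mm high, unlisted) lie among them. Take it by the outside of the tube.
- plug_38: blanking plug, does not belong in the caddy: same steel, flange (38 mm), stem (25 mm) and height (44 mm) as the 38 mm ferrule, but closed and domed at the top, with no bore. Stands on the blue mat. Origin: centre of the underside; z up.
- plug_51: blanking plug, does not belong in the caddy: same steel, flange (51 mm), stem (38 mm) and height (44 mm) as the 51 mm ferrule, but closed and domed at the top, with no bore. Stands on the blue mat. Origin: centre of the underside; z up.
- nest_26: smallest of the four nests, for the 26 mm ferrule: fixed round grey plastic cup, 44 mm inside and 50 mm outside diameter, rim 12 mm above its underside, floor 3 mm thick. Origin: centre of the underside; z up, so the ferrule's underside rests 3 mm above it. The four nests stand in random order on the 3 mm floor of one square shallow metal caddy (196 mm wide, its rim 14 mm above the bench, fixed), 94 mm between neighbours' centres.
- nest_38: second smallest of the four nests, for the 38 mm ferrule: fixed round grey plastic cup, 57 mm inside and 63 mm outside diameter, rim 12 mm above its underside, floor 3 mm thick. Origin: centre of the underside; z up, so the ferrule's underside rests 3 mm above it. The four nests stand in random order on the 3 mm floor of one square shallow metal caddy (196 mm wide, its rim 14 mm above the bench, fixed), 94 mm between neighbours' centres.
- nest_51: second largest of the four nests, for the 51 mm ferrule: fixed round grey plastic cup, 70 mm inside and 76 mm outside diameter, rim 12 mm above its underside, floor 3 mm thick. Origin: centre of the underside; z up, so the ferrule's underside rests 3 mm above it. The four nests stand in random order on the 3 mm floor of one square shallow metal caddy (196 mm wide, its rim 14 mm above the bench, fixed), 94 mm between neighbours' centres.
- nest_64: largest of the four nests, for the 64 mm ferrule: fixed round grey plastic cup, 83 mm inside and 89 mm outside diameter, rim 12 mm above its underside, floor 3 mm thick. Origin: centre of the underside; z up, so the ferrule's underside rests 3 mm above it. The four nests stand in random order on the 3 mm floor of one square shallow metal caddy (196 mm wide, its rim 14 mm above the bench, fixed), 94 mm between neighbours' centres.
Not all that is in view belongs to the job. What is shaped like the nest_51 but brown is not meant.

How it is judged:
By the outcome, as a careful person would: the job done as asked, in the order asked, and still so for the second after the job is handed in, with the robot touching nothing.
It also fails if it takes over 107 s, if anything falls off the work surface, if the arm or the gripper's body presses on something with over 40 N, if the wrist force passes 120 N, or if a joint passes its speed limit or range.

## Robot

A 6-joint arm with a two-finger parallel gripper is mounted at the origin on the work surface. World frame = base frame: x ahead of the robot, y to its left, z up, the work surface at z = 0. Lengths are in m, angles in rad, forces in N, time in s.
With the tool pointing down it reaches from about 0.3 to 0.75 m from the base axis. Payload 8.5 kg.
Tool frame: the origin (TCP) lies midway between the tips of the shut fingers; the grasp point (between the pads) lies 19 mm behind it; z points along the fingers, y is the direction in which the jaws open and shut (so a half turn about z gives the same grasp; the last joint's range is limited). The gripper opens to 88 mm and grips with 3 to 60 N. Pads are 18 mm wide; open, the fingers measure 123 mm over their backs; the gripper's body (75 mm by 187 mm) begins 45 mm behind the grasp point.
Start: joints at [-1.382, 0.381, 1.297, -0, 1.464, -0.215], TCP at [0.216, -0.506, 0.239] pointing down, gripper open.
Joint ranges: [-3.11, 3.11], [-0.89, 2.33], [0.22, 2.48], [-1.42, 4.56], [0.17, 2.85], [-2.88, 2.88]. Speed limits (rad/s): [2.39, 2.39, 3.14, 3.14, 3.14, 3.14].

## Interface

Orientations are given as a rotation vector (axis times angle).
In Python, from bench import * gives the robot as it stands. The module is installed in compiled form; this text tells all that it offers.
- The arm moves only by the tool send_rows, never from a script. Its argument "series" is a list of rows, each a list of 7 numbers: the opening, from 0 (shut) to 1 (fully open), then the shift along the tool's x, y, z in m, then the turn, a rotation vector about the tool's x, y, z in degrees. A call has 1 to 8 rows; each row is the pose to reach, as a shift and turn from the pose commanded when the call began, along the tool's axes at that moment; what a row does not reach only later rows make up. A row lasts 1/12 s, in which the tool goes at most 41.7 mm and 7.16 degrees, less where a joint would pass 70% of its speed; a pose out of reach is approached as far as the arm can. A call with a gripper value outside its range is refused whole. The fingers move at their own pace and stop on an object; "grip_force" is the grip in N (left out, the last holds). Time passes only in rows, so rows that repeat a pose let the fingers close. It gives the time, the measured TCP pose, the force and the opening at its end, in the units of the state.
- sense(): the state, without advancing time (a new reading comes with each control period).
- camera(name): name is "side" or "top"; returns (picture, depth): 480x640x3 uint8, blue, green, red; 480x640 float32, m along the optical axis (not along the pixel's ray), 0 where there is no reading.
- calibration(name): a dict with "K" (3x3 intrinsics, pixels), "world_to_cam" (4x4, takes a point from world to camera coordinates). Camera axes: x right, y up, looking along -z (the intrinsics and any distortion apply to the point x, -y, -z); pixel columns grow to the right and rows downward; lengths in m; the calibration is good to about 2 mm. A picture is of the moment at which its call begins. calibration takes no time and is no camera call.
- job_done(): hands the job in, once; it reports no verdict.
Trained networks look in the newest picture that a camera, given by its name, has taken for a name from the list of things; names that differ only in an ending like _2 or _b are one class to them, and where a whole thing is asked for, a point or a joint stands for the part that bears it (a point fixed in the world has none). Each returns a list of dicts, best first, with "p" (0 to 1); they miss things now and then, are a little off and sometimes report something else, mostly with a low value. They report only what shows in the picture. A call takes as long as a camera call. They do not tell look-alikes from the thing itself.
- boxes_of(camera, thing): "bbox" ([left, top, right, bottom] in pixels, round what is visible of it).
The state is a dict: "time_s": time; "q": joint angles; "joint_velocities": joint speeds; "joint_efforts": joint torques, N m; "eef_pos": TCP position; "tcp_rot": TCP orientation; "contact_force": force on the tool from outside, world axes, zero at the start; "ft_torque": the same for the moment, N m; "opening": finger opening in m.
Only numpy, scipy, OpenCV 4.12 (cv2) and the standard library are available. Lean on these libraries where they do the work, as an engineer would, in place of code of your own. Each camera call takes 0.05 s, during which the arm holds its last target. There are 200 camera calls.

## Working session

There is one attempt and no reset: what is moved stays moved. The work goes in short steps, Python scripts to look and compute and a tool call to move; the robot and the scene stay as the last step left them, time stands still between calls to the robot, and variables do not carry over. Pictures are saved under pics/ and viewed, on a budget of 14 in all, crops included, one or two more only if the job needs it, and the job is handed in when it is done.

Besides the shell and the picture viewer there is one more tool, called after "Request:" as name(argument=value, ...), one argument or row to a line, values as JSON. send_rows: Moves the arm, as the interface text tells. Its arguments: {"type":"object","properties":{"series":{"type":"array"},"grip_force":{"type":"number"}},"required":["series"]}

```bash
mkdir -p pics
python3 - <<'E'
from bench import *
import cv2,numpy as np
s=sense();print({k:np.round(v,3).tolist() for k,v in s.items()})
for c in("top","side"):
    p,d=camera(c);cv2.imwrite(f"pics/{c}0.png",p);np.save(f"{c}_d.npy",d)
    k=calibration(c);print(c,np.round(k["K"],1).tolist(),np.round(k["world_to_cam"],3).tolist(),[x for x in k])
E
```

```text
{'time_s': 0.0, 'q': [-1.382, 0.381, 1.298, -0.0, 1.464, -0.215], 'joint_velocities': [-0.001, -0.001, 0.0, -0.001, 0.0, -0.0], 'joint_efforts': [0.0, -43.794, -22.456, 0.071, 0.035, -0.0], 'eef_pos': [0.216, -0.505, 0.238], 'tcp_rot': [-3.076, -0.63, -0.0], 'contact_force': [0.239, -0.032, -0.023], 'ft_torque': [0.033, 0.065, 0.01], 'opening': 0.087}
top [[468.2, 0.0, 323.7], [0.0, 468.2, 244.2], [0.0, 0.0, 1.0]] [[-0.02, -1.0, 0.004, 0.047], [0.987, -0.019, 0.158, -0.559], [-0.158, 0.007, 0.987, -0.907], [0.0, 0.0, 0.0, 1.0]] ['K', 'world_to_cam']
side [[490.5, 0.0, 312.2], [0.0, 490.5, 247.2], [0.0, 0.0, 1.0]] [[1.0, -0.024, -0.005, -0.564], [0.018, 0.597, 0.802, -0.061], [-0.016, -0.802, 0.597, -1.068], [0.0, 0.0, 0.0, 1.0]] ['K', 'world_to_cam']
```

View pics/top0.png

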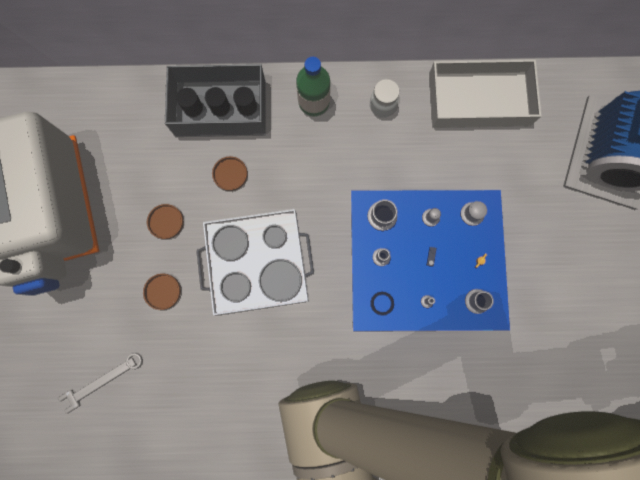

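View pics/side0.png

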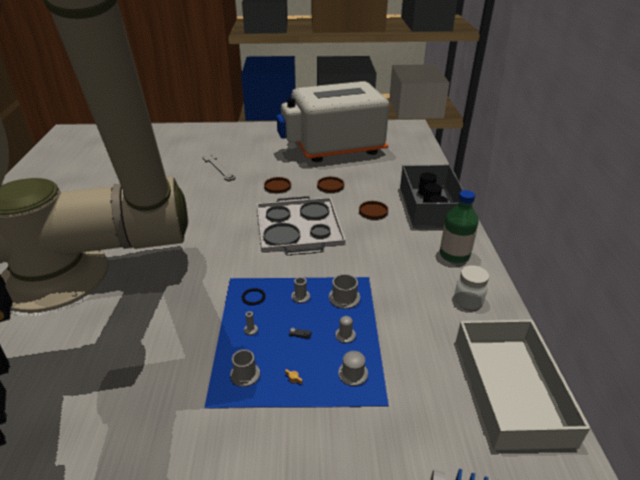

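```bash
cat > h.py <<'E'
from bench import *
import cv2,numpy as np
from scipy.spatial.transform import Rotation as R
def px2w(c,u,v,z):
    k=calibration(c);K=k["K"];T=k["world_to_cam"]
    r=np.array([(u-K[0][2])/K[0][0],-(v-K[1][2])/K[1][1],-1.]);T=np.array(T)
    o=-T[:3,:3].T@T[:3,3];d=T[:3,:3].T@r
    return o+d*(z-o[2])/d[2]
def cloud(c,d):
    k=calibration(c);K=np.array(k["K"]);T=np.array(k["world_to_cam"])
    v,u=np.mgrid[:480,:640]
    P=np.stack([(u-K[0,2])/K[0,0]*d,-(v-K[1,2])/K[1,1]*d,-d],-1)
    return (P-T[:3,3])@T[:3,:3]
E
python3 - <<'E'
from h import *
for c in("top","side"):
  for t in ["ferrule_26","ferrule_38","ferrule_51","ferrule_64","plug_38","plug_51","nest_26","nest_38","nest_51","nest_64"]:
    print(c,t,[(np.round(b["bbox"]).astype(int).tolist(),round(b["p"],2)) for b in boxes_of(c,t)][:4])
E
```

```text
top ferrule_26 [([466, 290, 496, 313], 0.83), ([368, 198, 397, 232], 0.82), ([371, 249, 389, 265], 0.77), ([212, 227, 247, 260], 0.32)]
top ferrule_38 [([466, 290, 496, 313], 0.83), ([368, 198, 397, 232], 0.82), ([371, 249, 389, 265], 0.77), ([212, 227, 247, 260], 0.32)]
top ferrule_51 [([466, 290, 496, 313], 0.83), ([368, 198, 397, 232], 0.82), ([371, 249, 389, 265], 0.77), ([212, 227, 247, 260], 0.32)]
top ferrule_64 [([466, 290, 496, 313], 0.83), ([368, 198, 397, 232], 0.82), ([371, 249, 389, 265], 0.77), ([212, 227, 247, 260], 0.32)]
top plug_38 [([460, 200, 488, 229], 0.83), ([425, 209, 442, 228], 0.64)]
top plug_51 [([460, 200, 488, 229], 0.83), ([425, 209, 442, 228], 0.64)]
top nest_26 [([219, 273, 251, 300], 0.97), ([213, 154, 252, 191], 0.94), ([211, 227, 246, 260], 0.86), ([146, 205, 185, 238], 0.84)]
top nest_38 [([219, 273, 251, 300], 0.97), ([213, 154, 252, 191], 0.94), ([211, 227, 246, 260], 0.86), ([146, 205, 185, 238], 0.84)]
top nest_51 [([219, 273, 251, 300], 0.97), ([213, 154, 252, 191], 0.94), ([211, 227, 246, 260], 0.86), ([146, 205, 185, 238], 0.84)]
top nest_64
[... 653 characters left out ...]
57, 336], 0.52)]
side plug_38 [([337, 316, 358, 344], 0.82), ([338, 351, 368, 387], 0.72)]
side plug_51 [([337, 316, 358, 344], 0.82), ([338, 351, 368, 387], 0.72)]
side nest_26 [([363, 203, 392, 221], 0.82), ([319, 178, 344, 194], 0.77), ([267, 205, 292, 223], 0.64), ([301, 198, 329, 222], 0.61)]
side nest_38 [([363, 203, 392, 221], 0.82), ([319, 178, 344, 194], 0.77), ([267, 205, 292, 223], 0.64), ([301, 198, 329, 222], 0.61)]
side nest_51 [([363, 203, 392, 221], 0.82), ([319, 178, 344, 194], 0.77), ([267, 205, 292, 223], 0.64), ([301, 198, 329, 222], 0.61)]
side nest_64 [([363, 203, 392, 221], 0.82), ([319, 178, 344, 194], 0.77), ([267, 205, 292, 223], 0.64), ([301, 198, 329, 222], 0.61)]
```

Both pictures show the ferrules in the top view: 64 at (383,213), 38 at (382,257), 26 at (428,301) and 51 at (480,300). The domed plugs are at (432,216) and (475,212). The caddy nests are 51 at (230,243), 26 at (275,236), 38 at (236,287) and 64 at (281,281). The brown discs are decoys.

Run:
```python
from h import *
from scipy.optimize import least_squares
C={c:cloud(c,np.load(f"{c}_d.npy")) for c in("top","side")}
im=cv2.imread("pics/top0.png")
for n,(u,v),r in [("f26",(428,301),.007),("f38",(382,257),.0125),("f51",(480,300),.019),("f64",(383,213),.0255),("p38",(432,216),.0125),("p51",(475,212),.019)]:
    a=px2w("top",u,v,.045)
    for c in C:
        P=C[c][np.load(f"{c}_d.npy")>0];P=P[(np.hypot(*(P[:,:2]-a[:2]).T)<.04)]
        Q=P[(P[:,2]>.03)&(P[:,2]<.056)]
        T=P[P[:,2]>.041]
        lo,hi=(T[:,:2].min(0)+T[:,:2].max(0))/2,np.ptp(T[:,:2],axis=0)
        f=least_squares(lambda x:np.hypot(*(Q[:,:2]-x).T)-r,a[:2],loss="soft_l1",f_scale=.001).x
        print(n,c,"px",a[:2].round(3),"wallfit",f.round(4),"topbox",lo.round(4),hi.round(3),"z",P[:,2].min().round(3),P[:,2].max().round(3),len(Q))
g=cv2.cvtColor(im,cv2.COLOR_BGR2GRAY)
h=cv2.HoughCircles(cv2.medianBlur(g[200:325,190:320],3),cv2.HOUGH_GRADIENT,1,30,param1=120,param2=14,minRadius=9,maxRadius=25)
for x,y,r in h[0]: print("nest",x+190,y+200,r,px2w("top",x+190,y+200,.015)[:2].round(4))
for u,v in [(230,243),(275,236),(236,287),(281,281)]: print(px2w("top",u,v,.010)[:2].round(4))
```

```text
f26 top px [ 0.441 -0.169] wallfit [ 0.4419 -0.1752] topbox [ 0.4413 -0.1753] [0.012 0.012] z -0.004 0.048 41
f26 side px [ 0.441 -0.169] wallfit [ 0.4437 -0.1774] topbox [ 0.4436 -0.1783] [0.011 0.013] z -0.003 0.047 73
f38 top px [ 0.532 -0.081] wallfit [ 0.5366 -0.0835] topbox [ 0.5368 -0.0842] [0.023 0.023] z -0.004 0.048 77
f38 side px [ 0.532 -0.081] wallfit [ 0.5386 -0.087 ] topbox [ 0.5382 -0.087 ] [0.024 0.025] z -0.003 0.047 141
f51 top px [ 0.441 -0.273] wallfit [ 0.4403 -0.2792] topbox [ 0.4393 -0.2795] [0.036 0.037] z -0.004 0.049 161
f51 side px [ 0.441 -0.273] wallfit [ 0.4418 -0.2828] topbox [ 0.4418 -0.283 ] [0.037 0.038] z -0.002 0.048 321
f64 top px [ 0.623 -0.087] wallfit [ 0.6257 -0.0894] topbox [ 0.6257 -0.0893] [0.049 0.05 ] z -0.004 0.048 183
f64 side px [ 0.623 -0.087] wallfit [ 0.6278 -0.0927] topbox [ 0.6279 -0.0925] [0.049 0.052] z -0.002 0.047 328
p38 top px [ 0.614 -0.187] wallfit [ 0.6216 -0.1951] topbox [ 0.6193 -0.1925] [0.021 0.021] z -0.003 0.05 124
p38 side px [ 0.614 -0.187] wallfit [ 0.6222 -0.1944] topbox [ 0.6216 -0.1965] [0.022 0.023] z -0.002 0.048 150
p51 top px [ 0.621 -0.276] wallfit [ 0.6285 -0.2849] topbox [ 0.6261 -0.2821] [0.034 0.036] z -0.004 0.049 281
p51 side px [ 0.621 -0.276] wallfit [ 0.6284 -0.2829] topbox [ 0.6277 -0.2861] [0.034 0.033] z -0.003 0.049 379
nest 280.5 280.5 22.1 [0.4906 0.127 ]
nest 229.5 242.5 18.6 [0.5724 0.2334]
nest 274.5 236.5 11.6 [0.5833 0.1391]
nest 234.5 286.5 15.5 [0.4801 0.222 ]
[0.5721 0.2333]
[0.5853 0.1385]
[0.4794 0.2198]
[0.4899 0.1264]
```

Request:
send_rows(
  series=[
    [0.5,0.04,-0.025,0.012,0,0,5],
    [0.5,0.08,-0.05,0.025,0,0,10],
    [0.5,0.115,-0.073,0.035,0,0,15],
    [0.5,0.15,-0.095,0.045,0,0,20],
    [0.5,0.185,-0.117,0.06,0,0,23.2],
    [0.5,0.22,-0.139,0.07,0,0,23.2],
    [0.5,0.255,-0.161,0.08,0,0,23.2],
    [0.5,0.285,-0.18,0.09,0,0,23.2],
  ],
  grip_force=25,
)

```text
time_s: 1.77
eef_pos: [0.3997, -0.239, 0.1526]
tcp_rot: [3.141, -0.002, 0.001]
contact_force: [0.3, -0.3, 0.2]
opening: 0.0442
```

Request:
send_rows(
  series=[
    [0.5,0.018,-0.026,0.015,0,0,0],
    [0.5,0.036,-0.052,0.03,0,0,0],
    [0.5,0.036,-0.052,0.049,0,0,0],
    [0.5,0.036,-0.052,0.049,0,0,0],
    [0.5,0.036,-0.052,0.049,0,0,0],
    [0.5,0.036,-0.052,0.049,0,0,0],
  ],
)

```text
time_s: 2.27
eef_pos: [0.4351, -0.1896, 0.1047]
tcp_rot: [3.141, -0.003, 0.001]
contact_force: [0.0, 0.2, -0.1]
opening: 0.0442
```

Run:
```python
from h import *
P,d=camera("side");Q,_=camera("top")
cv2.imwrite("pics/a.png",cv2.resize(np.hstack([P[220:420,180:400],Q[170:370,330:530]]),None,fx=1.9,fy=1.9,interpolation=3)[:, :800])
print(sense()["eef_pos"].round(4),sense()["tcp_rot"].round(4))
```

```text
[ 0.435  -0.1898  0.1049] [ 3.1404e+00 -4.0000e-03  2.4000e-03]
```

View pics/a.png

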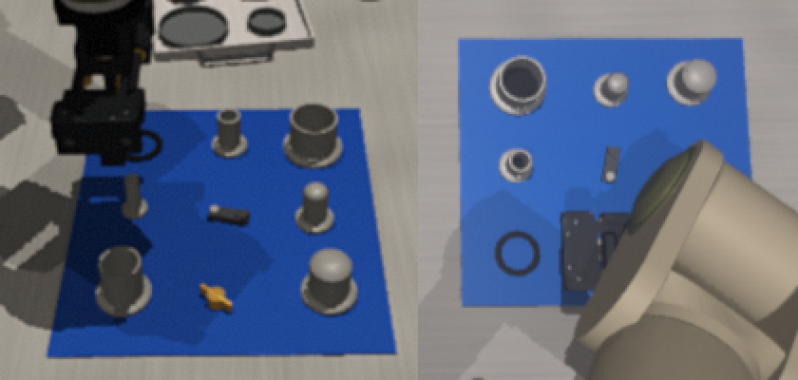

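Request:
send_rows(
  series=[
    [0.5,0.0077,-0.0133,0.01,0,0,0],
    [0.5,0.0077,-0.0133,0.03,0,0,0],
    [0.5,0.0077,-0.0133,0.05,0,0,0],
    [0.5,0.0077,-0.0133,0.07,0,0,0],
    [0.5,0.0077,-0.0133,0.083,0,0,0],
    [0.5,0.0077,-0.0133,0.089,0,0,0],
    [0.5,0.0077,-0.0133,0.089,0,0,0],
    [0.5,0.0077,-0.0133,0.089,0,0,0],
  ],
)

```text
time_s: 3.03
eef_pos: [0.4429, -0.176, 0.0155]
tcp_rot: [3.141, -0.003, 0.001]
contact_force: [0.3, 0.4, 0.6]
opening: 0.0438
```

Request:
send_rows(
  series=[
    [0,0,0,0,0,0,0],
    [0,0,0,0,0,0,0],
    [0,0,0,0,0,0,0],
    [0,0,0,0,0,0,0],
    [0,0,0,0,0,0,0],
    [0,0,0,0,0,0,0],
  ],
)

```text
time_s: 3.53
eef_pos: [0.4428, -0.1755, 0.0151]
tcp_rot: [3.141, -0.002, 0.001]
contact_force: [0.0, -0.1, 2.8]
opening: 0.0131
```

Request:
send_rows(
  series=[
    [0,0,0,-0.025,0,0,0],
    [0,0,0,-0.055,0,0,0],
    [0,0.005,-0.01,-0.08,0,0,0],
    [0,0.02,-0.045,-0.085,0,0,0],
    [0,0.036,-0.08,-0.085,0,0,0],
    [0,0.052,-0.116,-0.085,0,0,0],
    [0,0.068,-0.152,-0.085,0,0,0],
    [0,0.084,-0.188,-0.085,0,0,0],
  ],
)

```text
time_s: 4.2
eef_pos: [0.5272, 0.0144, 0.0999]
tcp_rot: [-3.142, 0.002, 0.0]
contact_force: [0.6, -0.8, -0.7]
opening: 0.0129
```

Request:
send_rows(
  series=[
    [0,0.016,-0.036,0,0,0,0],
    [0,0.032,-0.072,0,0,0,0],
    [0,0.044,-0.1,0,0,0,0],
    [0,0.053,-0.12,0,0,0,0],
    [0,0.057,-0.127,0,0,0,0],
    [0,0.057,-0.127,0,0,0,0],
    [0,0.057,-0.127,0,0,0,0],
  ],
)

```text
time_s: 4.78
eef_pos: [0.5836, 0.1388, 0.0995]
tcp_rot: [3.141, -0.002, -0.001]
contact_force: [-0.3, -1.0, 0.1]
opening: 0.0125
```

Run:
```python
from h import *
P,d=camera("side");Q,_=camera("top")
cv2.imwrite("pics/b.png",cv2.resize(np.hstack([P[100:300,200:400],Q[170:370,180:380]]),None,fx=2,fy=2,interpolation=3))
print(sense()["eef_pos"].round(4),sense()["opening"])
```

```text
[0.5836 0.1381 0.0998] 0.012833483677919765
```

View pics/b.png

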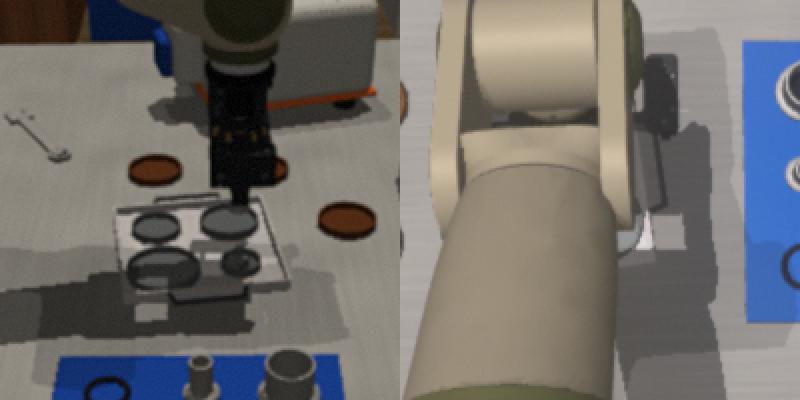

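Run:
```python
from h import *
P,d=camera("side");Q,_=camera("top")
c=P[160:240,290:360]; c2=P[290:350,215:300]
f=lambda c:np.clip(cv2.resize(c,(400,400),interpolation=3).astype(float)*2,0,255)
cv2.imwrite("pics/c.png",np.hstack([f(c),f(c2)]))
W=cloud("side",d)
m=(np.hypot(W[...,0]-.4427,W[...,1]+.1765)<.03)&(d>0);print("at pickup zmax",W[m][:,2].max())
m=(np.hypot(W[...,0]-.5836,W[...,1]-.1385)<.03)&(d>0)&(W[...,2]<.13)
h,e=np.histogram(W[m][:,2],bins=np.arange(-.005,.131,.005));print(list(zip(e.round(3),h)))
```

```text
at pickup zmax 0.004408504793504091
[(np.float64(-0.005), np.int64(5)), (np.float64(0.0), np.int64(139)), (np.float64(0.005), np.int64(105)), (np.float64(0.01), np.int64(78)), (np.float64(0.015), np.int64(9)), (np.float64(0.02), np.int64(0)), (np.float64(0.025), np.int64(0)), (np.float64(0.03), np.int64(0)), (np.float64(0.035), np.int64(0)), (np.float64(0.04), np.int64(0)), (np.float64(0.045), np.int64(0)), (np.float64(0.05), np.int64(0)), (np.float64(0.055), np.int64(0)), (np.float64(0.06), np.int64(0)), (np.float64(0.065), np.int64(0)), (np.float64(0.07), np.int64(0)), (np.float64(0.075), np.int64(0)), (np.float64(0.08), np.int64(0)), (np.float64(0.085), np.int64(17)), (np.float64(0.09), np.int64(26)), (np.float64(0.095), np.int64(1)), (np.float64(0.1), np.int64(11)), (np.float64(0.105), np.int64(14)), (np.float64(0.11), np.int64(17)), (np.float64(0.115), np.int64(17)), (np.float64(0.12), np.int64(16)), (np.float64(0.125), np.int64(8))][ WARN:0@1.433] global loadsave.cpp:1063 imwrite_ Unsupported depth image for selected encoder is fallbacked to CV_8U.
```

View pics/c.png

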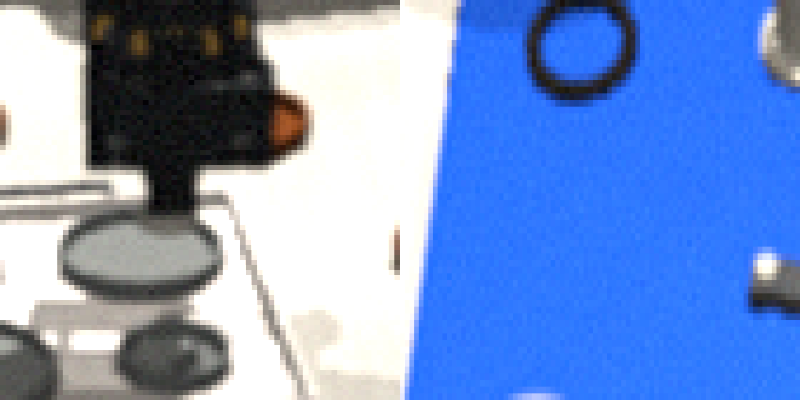

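The first ferrule is in the grip: its flange shows just under the fingers, and the pickup spot on the mat is empty. I'll lower it now.

Request:
send_rows(
  series=[
    [0,0.001,-0.001,0.015,0,0,0],
    [0,0.001,-0.001,0.035,0,0,0],
    [0,0.001,-0.001,0.053,0,0,0],
    [0,0.001,-0.001,0.066,0,0,0],
    [0,0.001,-0.001,0.073,0,0,0],
    [0,0.001,-0.001,0.077,0,0,0],
    [0,0.001,-0.001,0.079,0,0,0],
    [0,0.001,-0.001,0.079,0,0,0],
  ],
)

```text
time_s: 5.65
eef_pos: [0.5852, 0.1402, 0.0211]
tcp_rot: [-3.142, 0.002, -0.001]
contact_force: [-0.6, 0.4, -0.8]
opening: 0.0129
```

Request:
send_rows(
  series=[
    [0,0,0,0.0005,0,0,0],
    [0,0,0,0.001,0,0,0],
    [0,0,0,0.0013,0,0,0],
    [0,0,0,0.0013,0,0,0],
  ],
)

```text
time_s: 5.98
eef_pos: [0.5851, 0.1404, 0.0198]
tcp_rot: [-3.142, 0.002, -0.001]
contact_force: [0.6, 0.5, -0.6]
opening: 0.0131
```

Request:
send_rows(
  series=[
    [0,0,0,0.0004,0,0,0],
    [0,0,0,0.0008,0,0,0],
    [0,0,0,0.0012,0,0,0],
    [0,0,0,0.0012,0,0,0],
  ],
)

```text
time_s: 6.32
eef_pos: [0.5852, 0.1404, 0.0191]
tcp_rot: [3.142, -0.002, 0.001]
contact_force: [-2.4, -1.4, 6.5]
opening: 0.0128
```

Request:
send_rows(
  series=[
    [0.3,0,0,0,0,0,0],
    [0.4,0,0,0,0,0,0],
    [0.5,0,0,0,0,0,0],
    [0.5,0,0,0,0,0,0],
    [0.5,0,0,-0.02,0,0,0],
    [0.5,0,0,-0.05,0,0,0],
    [0.5,0,0,-0.08,0,0,0],
    [0.55,0,0.01,-0.085,0,0,0],
  ],
)

```text
time_s: 6.98
eef_pos: [0.5868, 0.1315, 0.1081]
tcp_rot: [-3.141, -0.001, -0.012]
contact_force: [0.0, 0.4, 0.4]
opening: 0.048
```

Request:
send_rows(
  series=[
    [0.55,-0.007,0.035,0,0,0,0],
    [0.55,-0.014,0.07,0,0,0,0],
    [0.55,-0.021,0.105,0,0,0,0],
    [0.55,-0.029,0.14,0,0,0,0],
    [0.55,-0.036,0.175,0,0,0,0],
    [0.55,-0.043,0.2,0,0,0,0],
    [0.55,-0.0475,0.215,0,0,0,0],
    [0.55,-0.0475,0.215,0,0,0,0],
  ],
)

```text
time_s: 7.65
eef_pos: [0.5365, -0.0875, 0.103]
tcp_rot: [3.141, -0.007, -0.001]
contact_force: [0.2, 0.2, -0.3]
opening: 0.0485
```

Run:
```python
from h import *
P,d=camera("side");Q,_=camera("top")
cv2.imwrite("pics/d.png",cv2.resize(np.hstack([P[160:360,200:400],Q[170:370,180:380]]),None,fx=2,fy=2,interpolation=3))
s=sense();print(s["eef_pos"].round(4),s["opening"],s["time_s"])
```

```text
[ 0.5371 -0.0847  0.103 ] 0.04837435137572991 7.75
```

View pics/d.png

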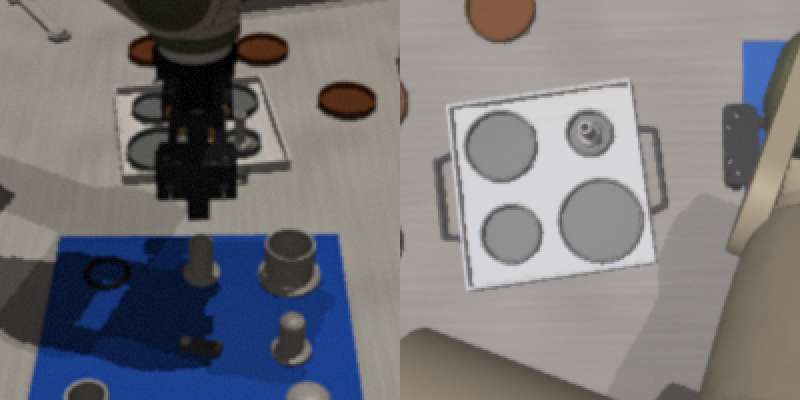

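Ferrule 26 stands centred in its nest, at crop (590,130). Next is ferrule 38.

Request:
send_rows(
  series=[
    [0.55,0.0005,0,0.015,0,0,0],
    [0.55,0.0005,0,0.035,0,0,0],
    [0.55,0.0005,0,0.055,0,0,0],
    [0.55,0.0005,0,0.072,0,0,0],
    [0.55,0.0005,0,0.083,0,0,0],
    [0.55,0.0005,0,0.0875,0,0,0],
    [0.55,0.0005,0,0.0875,0,0,0],
    [0.55,0.0005,0,0.0875,0,0,0],
  ],
)

```text
time_s: 8.42
eef_pos: [0.5381, -0.0839, 0.0161]
tcp_rot: [3.142, -0.0, 0.001]
contact_force: [-0.1, 0.1, -0.1]
opening: 0.0484
```

Request:
send_rows(
  series=[
    [0,0,0,0,0,0,0],
    [0,0,0,0,0,0,0],
    [0,0,0,0,0,0,0],
    [0,0,0,0,0,0,0],
    [0,0,0,0,0,0,0],
    [0,0,0,0,0,0,0],
  ],
  grip_force=30,
)

```text
time_s: 8.92
eef_pos: [0.5379, -0.0846, 0.0163]
tcp_rot: [3.141, -0.002, 0.001]
contact_force: [-1.0, -0.7, 4.7]
opening: 0.0236
```

Request:
send_rows(
  series=[
    [0,0,0,-0.025,0,0,0],
    [0,0,0,-0.055,0,0,0],
    [0,0,-0.01,-0.08,0,0,0],
    [0,-0.008,-0.045,-0.085,0,0,0],
    [0,-0.015,-0.08,-0.085,0,0,0],
    [0,-0.022,-0.116,-0.085,0,0,0],
    [0,-0.029,-0.152,-0.085,0,0,0],
    [0,-0.036,-0.188,-0.085,0,0,0],
  ],
)

```text
time_s: 9.58
eef_pos: [0.5012, 0.105, 0.1008]
tcp_rot: [-3.142, 0.003, 0.0]
contact_force: [0.6, 0.5, 0.2]
opening: 0.0242
```

Request:
send_rows(
  series=[
    [0,-0.007,-0.036,0,0,0,0],
    [0,-0.014,-0.072,0,0,0,0],
    [0,-0.02,-0.1,0,0,0,0],
    [0,-0.0225,-0.115,0,0,0,0],
    [0,-0.0225,-0.118,0,0,0,0],
    [0,-0.0225,-0.118,0,0,0,0],
    [0,-0.0225,-0.118,0,0,0,0],
    [0,-0.0225,-0.118,0,0,0,0],
  ],
)

```text
time_s: 10.25
eef_pos: [0.4799, 0.2204, 0.1008]
tcp_rot: [3.141, -0.004, -0.0]
contact_force: [-0.0, 0.0, -0.6]
opening: 0.0239
```

Request:
send_rows(
  series=[
    [0,0,-0.001,0.015,0,0,0],
    [0,0,-0.001,0.035,0,0,0],
    [0,0,-0.001,0.053,0,0,0],
    [0,0,-0.001,0.066,0,0,0],
    [0,0,-0.001,0.073,0,0,0],
    [0,0,-0.001,0.077,0,0,0],
    [0,0,-0.001,0.079,0,0,0],
    [0,0,-0.001,0.079,0,0,0],
  ],
)

```text
time_s: 10.92
eef_pos: [0.4799, 0.2222, 0.022]
tcp_rot: [-3.142, 0.003, -0.001]
contact_force: [-0.1, -0.1, -2.3]
opening: 0.0239
```

Request:
send_rows(
  series=[
    [0,0,0,0.0005,0,0,0],
    [0,0,0,0.001,0,0,0],
    [0,0,0,0.0015,0,0,0],
    [0,0,0,0.0015,0,0,0],
    [0,0,0,0.0015,0,0,0],
  ],
)

```text
time_s: 11.33
eef_pos: [0.4796, 0.2226, 0.0205]
tcp_rot: [-3.142, 0.002, -0.0]
contact_force: [0.6, 0.5, -1.4]
opening: 0.024
```

Request:
send_rows(
  series=[
    [0,0,0,0.0004,0,0,0],
    [0,0,0,0.0008,0,0,0],
    [0,0,0,0.0011,0,0,0],
    [0,0,0,0.0011,0,0,0],
  ],
)

```text
time_s: 11.67
eef_pos: [0.4797, 0.2225, 0.0202]
tcp_rot: [-3.141, 0.002, -0.001]
contact_force: [-3.7, -0.2, 10.4]
opening: 0.0238
```

Request:
send_rows(
  series=[
    [0.4,0,0,0,0,0,0],
    [0.5,0,0,0,0,0,0],
    [0.5,0,0,0,0,0,0],
    [0.5,0,0,0,0,0,0],
    [0.5,0,0,-0.02,0,0,0],
    [0.5,0,0,-0.05,0,0,0],
    [0.5,0,0,-0.08,0,0,0],
    [0.68,0,0.01,-0.085,0,0,0],
  ],
)

```text
time_s: 12.33
eef_pos: [0.4813, 0.2137, 0.1084]
tcp_rot: [-3.14, -0.0, -0.011]
contact_force: [0.1, -0.0, -0.1]
opening: 0.0491
```

Request:
send_rows(
  series=[
    [0.68,-0.003,0.035,0,0,0,0],
    [0.68,-0.006,0.075,0,0,0,0],
    [0.68,-0.009,0.115,0,0,0,0],
    [0.68,-0.012,0.155,0,0,0,0],
    [0.68,-0.015,0.195,0,0,0,0],
    [0.68,-0.018,0.235,0,0,0,0],
    [0.68,-0.021,0.275,0,0,0,0],
    [0.68,-0.024,0.315,0,0,0,0],
  ],
)

```text
time_s: 13.0
eef_pos: [0.4544, -0.1045, 0.1038]
tcp_rot: [-3.141, 0.002, 0.001]
contact_force: [1.9, 0.4, -0.3]
opening: 0.06
```

Request:
send_rows(
  series=[
    [0.68,-0.003,0.04,0,0,0,0],
    [0.68,-0.006,0.08,0,0,0,0],
    [0.68,-0.01,0.12,0,0,0,0],
    [0.68,-0.013,0.155,0,0,0,0],
    [0.68,-0.015,0.175,0,0,0,0],
    [0.68,-0.015,0.178,0,0,0,0],
    [0.68,-0.015,0.178,0,0,0,0],
    [0.68,-0.015,0.178,0,0,0,0],
  ],
)

```text
time_s: 13.67
eef_pos: [0.4397, -0.2794, 0.1038]
tcp_rot: [-3.14, 0.002, 0.001]
contact_force: [-0.3, 1.1, 0.2]
opening: 0.0599
```

Run:
```python
from h import *
P,d=camera("side");Q,_=camera("top")
cv2.imwrite("pics/e.png",cv2.resize(np.hstack([P[200:400,200:400],Q[170:370,180:380]]),None,fx=2,fy=2,interpolation=3))
s=sense();print(s["eef_pos"].round(4),s["opening"],s["time_s"])
```

```text
[ 0.44   -0.279   0.1041] 0.059623722411619146 13.7667
```

View pics/e.png

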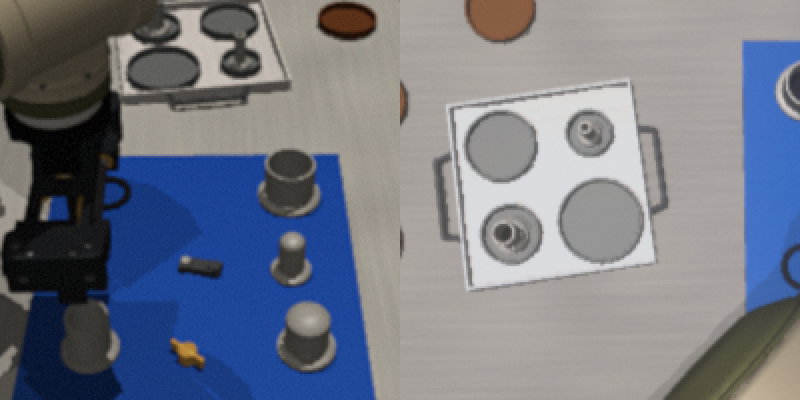

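Ferrule 38 stands in its nest, at crop (508,233), and ferrule 26 is unmoved. Next is ferrule 51.

Request:
send_rows(
  series=[
    [0.68,0.001,0.002,0.015,0,0,0],
    [0.68,0.001,0.002,0.035,0,0,0],
    [0.68,0.001,0.002,0.055,0,0,0],
    [0.68,0.001,0.002,0.072,0,0,0],
    [0.68,0.001,0.002,0.083,0,0,0],
    [0.68,0.001,0.002,0.0882,0,0,0],
    [0.68,0.001,0.002,0.0882,0,0,0],
    [0.68,0.001,0.002,0.0882,0,0,0],
  ],
)

```text
time_s: 14.43
eef_pos: [0.4414, -0.282, 0.0165]
tcp_rot: [3.141, -0.0, 0.0]
contact_force: [0.6, 0.1, 0.7]
opening: 0.0601
```

Request:
send_rows(
  series=[
    [0,0,0,0,0,0,0],
    [0,0,0,0,0,0,0],
    [0,0,0,0,0,0,0],
    [0,0,0,0,0,0,0],
    [0,0,0,0,0,0,0],
    [0,0,0,0,0,0,0],
  ],
  grip_force=35,
)

```text
time_s: 14.93
eef_pos: [0.4412, -0.2824, 0.0166]
tcp_rot: [3.141, -0.002, 0.001]
contact_force: [-0.3, 2.1, 5.3]
opening: 0.0379
```

Request:
send_rows(
  series=[
    [0,0,0,-0.025,0,0,0],
    [0,0,0,-0.055,0,0,0],
    [0,0.002,-0.01,-0.08,0,0,0],
    [0,0.011,-0.045,-0.085,0,0,0],
    [0,0.02,-0.08,-0.085,0,0,0],
    [0,0.029,-0.116,-0.085,0,0,0],
    [0,0.038,-0.152,-0.085,0,0,0],
    [0,0.047,-0.188,-0.085,0,0,0],
  ],
)

```text
time_s: 15.6
eef_pos: [0.4882, -0.0929, 0.101]
tcp_rot: [-3.142, 0.003, 0.0]
contact_force: [1.7, -0.1, -2.3]
opening: 0.0378
```

Request:
send_rows(
  series=[
    [0,0.009,-0.036,0,0,0,0],
    [0,0.018,-0.072,0,0,0,0],
    [0,0.027,-0.108,0,0,0,0],
    [0,0.036,-0.144,0,0,0,0],
    [0,0.045,-0.18,0,0,0,0],
    [0,0.055,-0.216,0,0,0,0],
    [0,0.064,-0.252,0,0,0,0],
    [0,0.072,-0.28,0,0,0,0],
  ],
)

```text
time_s: 16.27
eef_pos: [0.5604, 0.1881, 0.1007]
tcp_rot: [-3.141, -0.0, 0.001]
contact_force: [0.6, -0.3, -0.8]
opening: 0.0376
```

Request:
send_rows(
  series=[
    [0,0.007,-0.028,0,0,0,0],
    [0,0.0115,-0.044,0,0,0,0],
    [0,0.0125,-0.0473,0,0,0,0],
    [0,0.0125,-0.0473,0,0,0,0],
    [0,0.0125,-0.0473,0,0,0,0],
    [0,0.0125,-0.0473,0,0,0,0],
  ],
)

```text
time_s: 16.77
eef_pos: [0.5729, 0.2315, 0.101]
tcp_rot: [3.141, -0.004, -0.001]
contact_force: [0.1, -0.7, -2.1]
opening: 0.0379
```

Request:
send_rows(
  series=[
    [0,0,-0.001,0.015,0,0,0],
    [0,0,-0.001,0.035,0,0,0],
    [0,0,-0.001,0.053,0,0,0],
    [0,0,-0.001,0.066,0,0,0],
    [0,0,-0.001,0.073,0,0,0],
    [0,0,-0.001,0.077,0,0,0],
    [0,0,-0.001,0.079,0,0,0],
    [0,0,-0.001,0.079,0,0,0],
  ],
)

```text
time_s: 17.43
eef_pos: [0.5733, 0.2334, 0.0224]
tcp_rot: [-3.142, 0.002, -0.001]
contact_force: [-0.1, 0.7, -1.3]
opening: 0.0377
```

Request:
send_rows(
  series=[
    [0,0,0,0.0005,0,0,0],
    [0,0,0,0.001,0,0,0],
    [0,0,0,0.0015,0,0,0],
    [0,0,0,0.0015,0,0,0],
    [0,0,0,0.0015,0,0,0],
  ],
)

```text
time_s: 17.85
eef_pos: [0.5731, 0.2338, 0.0207]
tcp_rot: [-3.142, 0.002, -0.0]
contact_force: [-0.2, 0.0, -2.3]
opening: 0.0376
```

Request:
send_rows(
  series=[
    [0,0,0,0.0004,0,0,0],
    [0,0,0,0.0008,0,0,0],
    [0,0,0,0.0011,0,0,0],
    [0,0,0,0.0011,0,0,0],
  ],
)

```text
time_s: 18.18
eef_pos: [0.5732, 0.2337, 0.0206]
tcp_rot: [-3.142, 0.002, -0.001]
contact_force: [-3.2, -1.6, 7.8]
opening: 0.0372
```

Request:
send_rows(
  series=[
    [0.55,0,0,0,0,0,0],
    [0.65,0,0,0,0,0,0],
    [0.65,0,0,0,0,0,0],
    [0.65,0,0,0,0,0,0],
    [0.65,0,0,-0.02,0,0,0],
    [0.65,0,0,-0.05,0,0,0],
    [0.65,0,0,-0.08,0,0,0],
    [0.8,0.002,0.01,-0.085,0,0,0],
  ],
)

```text
time_s: 18.85
eef_pos: [0.5767, 0.2252, 0.1093]
tcp_rot: [-3.14, -0.001, -0.012]
contact_force: [0.6, 1.1, 0.4]
opening: 0.0619
```

Request:
send_rows(
  series=[
    [0.8,0.006,0.038,0,0,0,0],
    [0.8,0.013,0.077,0,0,0,0],
    [0.8,0.019,0.116,0,0,0,0],
    [0.8,0.025,0.155,0,0,0,0],
    [0.8,0.032,0.194,0,0,0,0],
    [0.8,0.038,0.233,0,0,0,0],
    [0.8,0.044,0.268,0,0,0,0],
    [0.8,0.049,0.295,0,0,0,0],
  ],
)

```text
time_s: 19.52
eef_pos: [0.6237, -0.0746, 0.104]
tcp_rot: [3.141, -0.005, -0.0]
contact_force: [-0.1, -0.2, 0.7]
opening: 0.0705
```

Request:
send_rows(
  series=[
    [0.8,0.0015,0.012,0,0,0,0],
    [0.8,0.0025,0.0195,0,0,0,0],
    [0.8,0.0025,0.0195,0,0,0,0],
    [0.8,0.0025,0.0195,0,0,0,0],
    [0.8,0.0025,0.0195,0,0,0,0],
  ],
)

```text
time_s: 19.93
eef_pos: [0.6261, -0.0892, 0.1044]
tcp_rot: [-3.141, -0.001, 0.001]
contact_force: [0.2, 0.1, -0.8]
opening: 0.0703
```

Run:
```python
from h import *
P,d=camera("side");Q,_=camera("top")
cv2.imwrite("pics/f.png",cv2.resize(np.hstack([P[200:400,200:400],Q[170:370,180:380]]),None,fx=2,fy=2,interpolation=3))
s=sense();print(s["eef_pos"].round(4),s["opening"],s["time_s"])
```

```text
[ 0.6262 -0.0894  0.1045] 0.0702693893374042 20.0333
```

View pics/f.png

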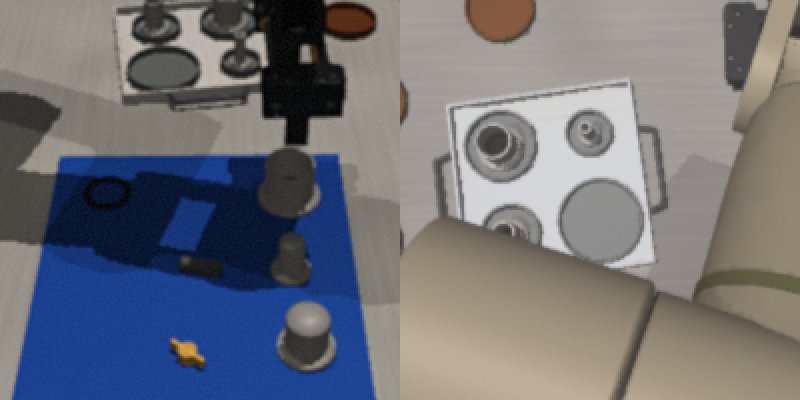

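Ferrule 51 stands in its nest, at crop (500,142). Ferrule 64 is next.

Request:
send_rows(
  series=[
    [0.8,0.0005,0.0015,0.015,0,0,0],
    [0.8,0.0005,0.0015,0.035,0,0,0],
    [0.8,0.0005,0.0015,0.055,0,0,0],
    [0.8,0.0005,0.0015,0.072,0,0,0],
    [0.8,0.0005,0.0015,0.083,0,0,0],
    [0.8,0.0005,0.0015,0.0885,0,0,0],
    [0.8,0.0005,0.0015,0.0885,0,0,0],
    [0.8,0.0005,0.0015,0.0885,0,0,0],
  ],
)

```text
time_s: 20.7
eef_pos: [0.6271, -0.0921, 0.0165]
tcp_rot: [3.141, -0.001, 0.001]
contact_force: [0.7, -0.7, -0.4]
opening: 0.0704
```

Request:
send_rows(
  series=[
    [0,0,0,0,0,0,0],
    [0,0,0,0,0,0,0],
    [0,0,0,0,0,0,0],
    [0,0,0,0,0,0,0],
    [0,0,0,0,0,0,0],
    [0,0,0,0,0,0,0],
  ],
  grip_force=40,
)

```text
time_s: 21.2
eef_pos: [0.627, -0.0922, 0.0166]
tcp_rot: [-3.142, 0.002, -0.001]
contact_force: [-1.2, 1.3, 5.9]
opening: 0.0494
```

Request:
send_rows(
  series=[
    [0,0,0,-0.025,0,0,0],
    [0,0,0,-0.055,0,0,0],
    [0,-0.006,-0.01,-0.08,0,0,0],
    [0,-0.024,-0.04,-0.085,0,0,0],
    [0,-0.043,-0.07,-0.085,0,0,0],
    [0,-0.062,-0.1,-0.085,0,0,0],
    [0,-0.08,-0.13,-0.085,0,0,0],
    [0,-0.099,-0.16,-0.085,0,0,0],
  ],
)

```text
time_s: 21.87
eef_pos: [0.5266, 0.0688, 0.1006]
tcp_rot: [3.141, -0.002, -0.001]
contact_force: [0.8, 1.2, -2.0]
opening: 0.0496
```

Request:
send_rows(
  series=[
    [0,-0.016,-0.026,0,0,0,0],
    [0,-0.03,-0.049,0,0,0,0],
    [0,-0.0365,-0.06,0,0,0,0],
    [0,-0.0365,-0.06,0,0,0,0],
    [0,-0.0365,-0.06,0,0,0,0],
    [0,-0.0365,-0.06,0,0,0,0],
  ],
)

```text
time_s: 22.37
eef_pos: [0.4923, 0.1269, 0.1009]
tcp_rot: [3.141, -0.003, 0.001]
contact_force: [-0.6, -1.3, -2.0]
opening: 0.0495
```

Request:
send_rows(
  series=[
    [0,-0.001,-0.001,0.015,0,0,0],
    [0,-0.001,-0.001,0.035,0,0,0],
    [0,-0.001,-0.001,0.053,0,0,0],
    [0,-0.001,-0.001,0.066,0,0,0],
    [0,-0.001,-0.001,0.073,0,0,0],
    [0,-0.001,-0.001,0.077,0,0,0],
    [0,-0.001,-0.001,0.079,0,0,0],
    [0,-0.001,-0.001,0.079,0,0,0],
  ],
)

```text
time_s: 23.03
eef_pos: [0.4909, 0.1285, 0.0221]
tcp_rot: [3.142, -0.003, 0.001]
contact_force: [-0.5, -1.0, -2.4]
opening: 0.0494
```

Request:
send_rows(
  series=[
    [0,0,0,0.0005,0,0,0],
    [0,0,0,0.001,0,0,0],
    [0,0,0,0.0015,0,0,0],
    [0,0,0,0.0015,0,0,0],
    [0,0,0,0.0015,0,0,0],
  ],
)

```text
time_s: 23.45
eef_pos: [0.4906, 0.1288, 0.0207]
tcp_rot: [-3.142, 0.002, -0.001]
contact_force: [0.1, -0.5, -1.3]
opening: 0.0494
```

Request:
send_rows(
  series=[
    [0,0,0,0.0004,0,0,0],
    [0,0,0,0.0008,0,0,0],
    [0,0,0,0.0011,0,0,0],
    [0,0,0,0.0011,0,0,0],
  ],
)

```text
time_s: 23.78
eef_pos: [0.4906, 0.1288, 0.0206]
tcp_rot: [3.142, -0.002, 0.002]
contact_force: [-5.0, -0.7, 13.8]
opening: 0.0497
```

Request:
send_rows(
  series=[
    [0.65,0,0,0,0,0,0],
    [0.75,0,0,0,0,0,0],
    [0.75,0,0,0,0,0,0],
    [0.75,0,0,0,0,0,0],
    [0.75,0,0,-0.02,0,0,0],
    [0.75,0,0,-0.05,0,0,0],
    [0.75,0,0,-0.08,0,0,0],
    [0.75,0,0,-0.11,0,0,0],
  ],
)

```text
time_s: 24.45
eef_pos: [0.4902, 0.1288, 0.1305]
tcp_rot: [3.142, -0.002, -0.001]
contact_force: [0.8, 0.2, -0.3]
opening: 0.066
```

Request:
send_rows(
  series=[
    [0.75,0,0.035,0,0,0,0],
    [0.75,0,0.07,0,0,0,0],
    [0.75,0,0.105,0,0,0,0],
    [0.75,0,0.14,0,0,0,0],
    [0.75,0,0.175,0,0,0,0],
    [0.75,0,0.21,0,0,0,0],
    [0.75,0,0.245,0,0,0,0],
    [0.75,0,0.28,0,0,0,0],
  ],
)

```text
time_s: 25.12
eef_pos: [0.4899, -0.153, 0.1293]
tcp_rot: [-3.141, 0.002, 0.0]
contact_force: [0.8, 0.5, -0.8]
opening: 0.0658
```

Request:
send_rows(
  series=[
    [0.75,-0.01,0.035,0,0,0,0],
    [0.75,-0.02,0.07,0,0,0,0],
    [0.75,-0.03,0.105,0,0,0,0],
    [0.75,-0.04,0.14,0,0,0,0],
    [0.75,-0.04,0.16,0,0,0,0],
    [0.75,-0.04,0.16,0,0,0,0],
    [0.75,-0.04,0.16,0,0,0,0],
    [0.75,-0.04,0.16,0,0,0,0],
  ],
)

```text
time_s: 25.78
eef_pos: [0.45, -0.3101, 0.1291]
tcp_rot: [-3.141, 0.001, 0.001]
contact_force: [-0.2, 0.9, -0.2]
opening: 0.0662
```

Run:
```python
from h import *
P,d=camera("side");Q,_=camera("top")
cv2.imwrite("pics/g.png",cv2.resize(np.hstack([P[160:400,200:400],Q[160:400,180:380]]),None,fx=2,fy=2,interpolation=3))
s=sense();print(s["eef_pos"].round(4),s["contact_force"].round(1),s["time_s"])
W=cloud("side",d)
for n,x,y in [("26",.5842,.1396),("38",.4794,.2214),("51",.5727,.2329),("64",.4909,.1281),("p38",.6215,-.1945),("p51",.628,-.284)]:
    T=W[(d>0)&(np.hypot(W[...,0]-x,W[...,1]-y)<.04)&(W[...,2]>.035)]
    print(n,"top z",np.percentile(T[:,2],90).round(4),"offset",(((T.min(0)+T.max(0))/2)[:2]-[x,y]).round(4),np.ptp(T[:,:2],axis=0).round(3))
```

```text
[ 0.4502 -0.3098  0.1293] [ 0.2  0.4 -0.8] 25.8833
26 top z 0.0496 offset [ 0.0011 -0.0032] [0.012 0.015]Traceback (most recent call last):
  File "<stdin>", line 8, in <module>
    return _quantile_unchecked(
        a, q, axis, out, overwrite_input, method, keepdims, weights)
    return _ureduce(a,
                    func=_quantile_ureduce_func,
    ...<5 lines>...
                    overwrite_input=overwrite_input,
                    method=method)
    r = func(a, **kwargs)
    result = _quantile(arr,
                       quantiles=q,
    ...<2 lines>...
                       out=out,
                       weights=wgt)
    slices_having_nans = np.isnan(arr[-1, ...])
                                  ~~~^^^^^^^^^
IndexError: index -1 is out of bounds for axis 0 with size 0
```

View pics/g.png

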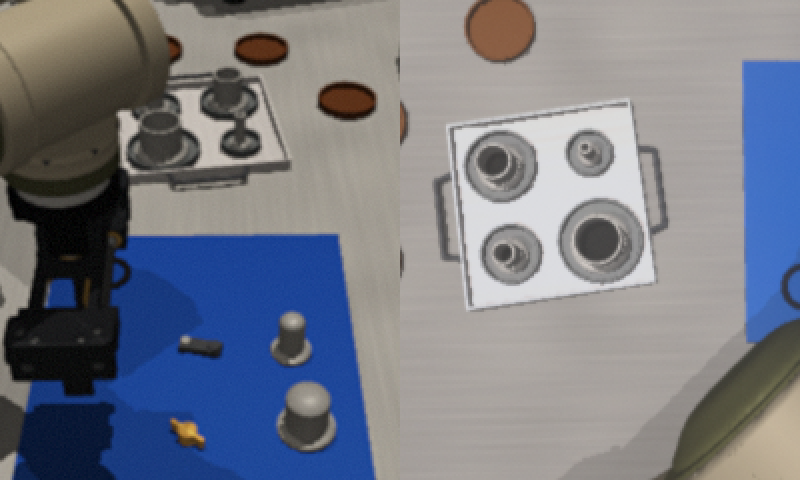

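All four stand in their nests, at crop (590,152), (508,252), (498,160) and (598,240). The plugs are still standing at (291,338) and (306,413). In the side view the arm hid ferrule 38, so my check crashed there; I'll redo it from the top camera and hand in.

Run:
```python
from h import *
_,d=camera("top");W=cloud("top",d)
for n,x,y in [("26",.5842,.1396),("38",.4794,.2214),("51",.5727,.2329),("64",.4909,.1281)]:
    T=W[(d>0)&(np.hypot(W[...,0]-x,W[...,1]-y)<.04)&(W[...,2]>.042)]
    print(n,len(T),len(T) and (np.median(T[:,2]).round(4),(((T.min(0)+T.max(0))/2)[:2]-[x,y]).round(4),np.ptp(T[:,:2],axis=0).round(3)))
print(job_done())
```

```text
26 32 (np.float64(0.0482), array([-0.0011,  0.0012]), array([0.012, 0.013]))
38 65 (np.float64(0.0486), array([-0.0016,  0.0011]), array([0.022, 0.024]))
51 101 (np.float64(0.0485), array([-0.0017,  0.0008]), array([0.035, 0.037]))
64 128 (np.float64(0.0487), array([-0.0008,  0.0011]), array([0.05 , 0.048]))
the job is handed in; nothing more can be done
None
```

All four ferrules are standing in their matching nests, packed smallest to largest, and the job is handed in; the robot's clock read about 26 s. I lowered each one until it touched the nest floor, at 14 N or less as read at the end of each step, before opening the fingers. I did not touch the two plugs.

- **Final check (top camera depth):** all four stand upright, within about 2 mm of their nest centres. Their tops measure 48–49 mm high against the 50 mm expected, which is within the calibration error. The gripper was clear of everything and the plugs still stood on the mat.
- **Check that failed:** the same measurement from the side camera gave a reading for ferrule 26 only. It crashed at ferrule 38, which was hidden behind the arm, so I redid it from the top camera. The plugs were therefore checked only by eye in the last picture, not measured.

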